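# Fasten the grow-light driver's cover with the stud key

### The arm

A 7-joint arm with a two-finger parallel gripper is mounted at the origin on the work surface. World frame = base frame: x ahead of the robot, y to its left, z up, the work surface at z = 0. Lengths are in m, angles in rad, forces in N, time in s.
With the tool pointing down it reaches from about 0.425 to 0.95 m from the base axis. Payload 4.7 kg.
Tool frame: the origin (TCP) lies at the very end of the fingers, on their centre line; the grasp point (between the pads) lies env.grip_point_offset behind it (env.grip_point_offset is the distance from the TCP to the grasp point, in m); z points along the fingers, y is the direction in which the jaws open and shut (so a half turn about z gives the same grasp; the last joint's range is limited). The gripper opens to 85 mm and grips with 20 to 120 N. Pads are 22 mm wide; open, the fingers measure 114 mm over their backs; the gripper's body (76 mm by 85 mm) begins 54 mm behind the grasp point. The pads swing forward as they close: fully open they stand 13 mm farther back than shut.
Start: joints at [1.179, 0.469, -0.049, 1.532, 0.024, 1.141, -0.082], TCP at [0.24, -0.631, 0.231] pointing down, gripper open.
Joint ranges: [-2.59, 2.59], [-0.33, 1.99], [-1.39, 1.29], [0.1, 2.45], [-1.04, 4.18], [0.21, 1.99], [-2.66, 2.66]. Speed limits (rad/s): [2.57, 2.57, 3.14, 3.14, 3.14, 3.14, 3.14].

### API

Orientations are given as a rotation vector (axis times angle).
In Python, from rig import env gives the robot as it stands.
- The arm moves only by the tool send_rows, never from a script. Its argument "steps" is a list of rows, each an object of numbers: "tx", "ty", "tz": the shift along the tool's x, y, z in units of 50 mm (1.0 is 50 mm); "ax", "ay", "az": the turn, a rotation vector about the tool's x, y, z in rad; "claw": the opening, from 0 (shut) to 1 (fully open). A call has 1 to 10 rows; each row is the pose to reach, as a shift and turn from the pose measured when the call began, along the tool's axes at that moment; what a row does not reach only later rows make up. A row lasts 1/10 s, in which the tool goes at most 50 mm and 8.59 degrees, less where a joint would pass 70% of its speed; a pose out of reach is approached as far as the arm can. A call with a gripper value outside its range is refused whole. The fingers move at their own pace and stop on an object; the grip force is fixed at half the most. Time passes only in rows, so rows that repeat a pose let the fingers close. It gives the time, the measured TCP pose, the force and the opening at its end, in the units of the state.
- env.sense(): the state, without advancing time (a new reading comes with each control period).
- env.read_camera(name): name is "side" or "top"; returns a dict with "img" (400x640x3 uint8, blue, green, red), "vfov" (degrees; the focal length in pixels is half the picture's height over the tangent of half this angle, whatever the lens; pixels are square), "cx", "cy" (the principal point, pixels), "k1" (the pictures are not rectified: a ray, as slopes to the right and down, at radius r is drawn at 1 + k1 r^2 times it, then the intrinsics apply), "cam_to_world" (4x4, takes a point from camera to world coordinates). Camera axes: x right, y down, z forward; pixel columns grow to the right and rows downward; lengths in m; the calibration is good to about 2 mm. A picture is of the moment at which its call begins. There is no depth.
- env.sign_off(): hands the job in, once; it reports no verdict.
The state is a dict: "t": time; "joints": joint angles; "qvel": joint speeds; "effort": joint torques, N m; "eef_pos": TCP position; "eef_rot": TCP orientation; "contact_force": force on the tool from outside, world axes, zero at the start; "ft_torque": the same for the moment, N m; "gripper_width": opening from 0.0 (shut) to 1.0 (fully open).
Only numpy, scipy, OpenCV 4.12 (cv2) and the standard library are available. Lean on these libraries where they do the work, as an engineer would, in place of code of your own. Each camera call takes 0.05 s, during which the arm holds its last target. There are 200 camera calls.

### The job

One of the four slotted studs on the grow-light driver's cover is still unfastened (it stands proud and shows its red band). Take the orange key from its blue stand, set its blade in that stud's slot, press the stud in gently until it bottoms and turn it clockwise under pressure until it drops into its catch, without forcing it. Then put the key back upright in its stand, fully home, turning the stud only with the key and leaving the flask, petri dish and tomato alone.

Things in the scene. Friction and masses are not known exactly. Their poses are not given: they have to be found in the camera images.
- key: stud key, 90 g, upright in the stand. Origin: middle of the blade's lower edge, z up the key. Steel blade 14 mm along x, 3.6 mm thick (y), 10 mm high; shank 10 mm thick; collar 28 mm across at z 24 to 28 mm; thin neck; orange handle at z 34 to 80 mm, 36 mm along x, 14 mm thick along y: grip it across y, parallel to the blade. Half a turn of the key makes no difference.
- stand: fixed blue block 75 x 75 x 36 mm, origin at the centre of its underside. In the middle of its top a square hole, 19 mm wide, 28 mm deep, mouth bevelled; the key hangs in it at any yaw, its collar resting on the stand's top (the key's origin is then 12 mm above the bench, over the stand's origin).
- housing: fixed white driver housing with grey cover, 200 x 220 x 70 mm, origin at the centre of its underside. Four studs near its top's corners, 110 mm (x) by 136 mm (y) apart, each in a black rim 45 mm across that rises 15.5 mm above the cover. Three are fastened already (heads sunk 3 mm lower, no red showing), fixed, and need nothing.
- slot (a point): the unfastened stud, at any corner: middle of the floor of its slot, x along the slot, z up; moves with the stud. Steel head 29 mm across, top 5 mm above this point; slot closed at its ends, 18 x 5.5 mm, 5 mm deep. Unpressed, this point is 84 mm above the bench. Press with 11 to 16 N. All contact forces of key on stud, summed, must stay under 32 N: about 0.08 N m of twist, little side force.
- stud_press (a joint): how far the stud is pushed in, m; 0 = out. Spring 3 N + 0.4 N per mm. Unturned it bottoms between 6 and 12 mm (units differ): there force rises steeply; only within 1 mm of that can it turn under the bridge. At the catch, kept pressed, it drops about 2 mm deeper; eased up there it rises to 3 mm and stays, locked. Let go short of it, it jams under the bridge at 4.5 mm or more.
- stud_turn (a joint): how far the stud is turned, rad, positive clockwise seen from above; starts at 0, turns freely once pressed in. The catch (just short of a quarter turn) is anywhere from 0.9 to 1.37 (units differ); it drops there, and a hard stop follows within 0.12. The blade has up to about 0.15 rad of play in the slot either way; the stud turns about its own axis, so ease any side force.
- tomato: bystander: tomato, 68 mm across, 50 mm high, origin at the centre of its underside
- petri: bystander: closed petri dish, 90 mm across, 16 mm high, origin at the centre of its underside
- flask: bystander: small stoppered conical flask, 72 mm across, 110 mm high, origin at the centre of its underside

How it is judged:
By the outcome, as a careful person would: the job done as asked, in the order asked, and still so for the second after the job is handed in, with the robot touching nothing.
It also fails if it takes over 72 s, if anything falls off the work surface, if the arm or the gripper's body presses on something with over 40 N, if the wrist force passes 120 N, or if a joint passes its speed limit or range.

## Working session

There is one attempt and no reset: what is moved stays moved. The work goes in short steps, Python scripts to look and compute and a tool call to move; the robot and the scene stay as the last step left them, time stands still between calls to the robot, and variables do not carry over. Pictures are saved under pics/ and viewed, about 8 in all and at most 12, crops included, and the job is handed in when it is done.

Besides the shell and the picture viewer there is one more tool, called after "Emit:" as name([rows], argument=value, ...), one row to a line, values as JSON. send_rows: Moves the arm, as the interface text tells. Its arguments: {"type":"object","properties":{"steps":{"type":"array"}},"required":["steps"]}

```bash
ls; mkdir -p pics
cat > h.py <<'E'
import numpy as np, cv2
from scipy.spatial.transform import Rotation as R
from rig import env
def ray(c,u,v):
    f=c["img"].shape[0]/2/np.tan(np.radians(c["vfov"])/2)
    x=np.array([(u-c["cx"])/f,(v-c["cy"])/f]); s=x.copy()
    for _ in range(20): s=x/(1+c["k1"]*(s@s))
    T=np.array(c["cam_to_world"]); return T[:3,3],T[:3,:3]@np.array([s[0],s[1],1])
def plane(c,u,v,z):
    o,d=ray(c,u,v); return o+d*(z-o[2])/d[2]
def proj(c,p):
    f=c["img"].shape[0]/2/np.tan(np.radians(c["vfov"])/2)
    T=np.array(c["cam_to_world"]); q=T[:3,:3].T@(np.array(p)-T[:3,3]); s=q[:2]/q[2]
    s=s*(1+c["k1"]*(s@s)); return s*f+[c["cx"],c["cy"]]
def tri(c1,p1,c2,p2):
    a,d=ray(c1,*p1); b,e=ray(c2,*p2)
    d=d/np.linalg.norm(d); e=e/np.linalg.norm(e)
    t=np.linalg.lstsq(np.c_[d,-e],b-a,rcond=None)[0]
    x,y=a+t[0]*d,b+t[1]*e; return (x+y)/2,np.linalg.norm(x-y)
E
python3 - <<'E'
from h import *
print(env.sense(),env.grip_point_offset)
for n in("side","top"):
    c=env.read_camera(n); cv2.imwrite(f"pics/{n}0.png",c["img"]); print(n,c["vfov"],c["k1"],c["cx"],c["cy"],np.round(c["cam_to_world"],3))
E
```

```text
pics
{'t': 0.0, 'joints': array([ 1.17907992,  0.46942475, -0.04860251,  1.53366807,  0.02411585,
        1.14097206, -0.08228702]), 'qvel': array([-4.14161004e-04, -3.96791665e-04, -5.04524589e-04, -1.60772353e-03,
        1.22903052e-03, -1.42918233e-04,  9.91300450e-05]), 'effort': array([ 4.82171470e-05, -5.10309076e+01, -4.66092944e-02, -2.37710810e+01,
        1.05889011e-02,  7.35832698e-03, -1.18069659e-05]), 'eef_pos': array([ 0.23937462, -0.63052673,  0.23028363]), 'eef_rot': array([-3.08821564e+00, -5.66546782e-01,  6.54907963e-04]), 'contact_force': array([-0.15582961, -0.20328444, -0.55180835]), 'ft_torque': array([-0.04859905, -0.0129029 ,  0.01305929]), 'gripper_width': 0.9956148233834878} 0.0187
side 56.04690431808822 0.020040699608967226 318.25822142254526 197.49191143366536 [[ 0.806 -0.317  0.5    0.176]
 [-0.592 -0.439  0.676 -0.527]
 [ 0.005 -0.841 -0.541  0.539]
 [ 0.     0.     0.     1.   ]]
top 43.85763451376945 -0.14852283579617703 323.0652078841189 196.4428552123599 [[ 0.022 -0.999  0.049  0.541]
 [-1.    -0.021  0.014  0.044]
 [-0.013 -0.05  -0.999  1.355]
 [ 0.     0.     0.     1.   ]]
```

View pics/side0.png

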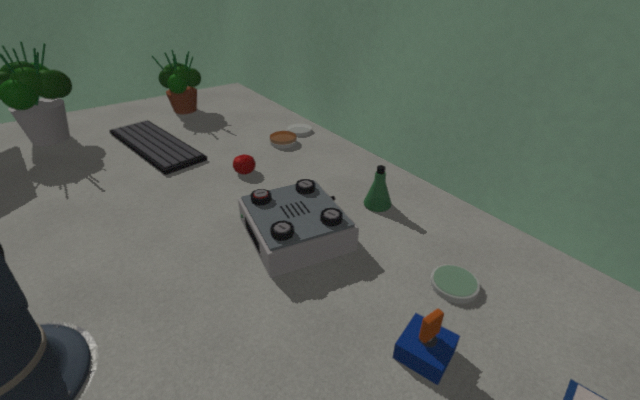

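View pics/top0.png

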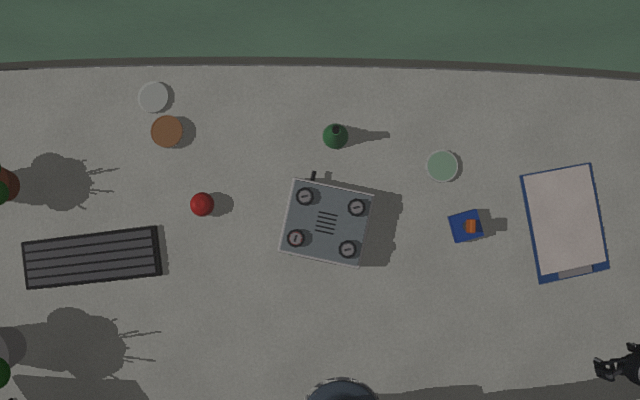

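The side and top views show the housing (side ~(297,225), top ~(326,222)), the stand with key (side ~(428,335), top ~(467,226)), tomato, flask and petri. I'll enlarge the studs and key and measure them.

Run:
```python
from h import *
cs,ct=env.read_camera("side"),env.read_camera("top")
r=lambda im,x,y,w,h:cv2.resize(im[y:y+h,x:x+w],(400,300),interpolation=cv2.INTER_CUBIC)
cv2.imwrite("pics/a.png",np.vstack([np.hstack([r(ct["img"],266,170,120,90+15-15),r(cs["img"],230,165,132,99)]),np.hstack([r(ct["img"],440,201,60,45),r(cs["img"],380,300,100,75)])]))
O=[]
for n,c in(("side",cs),("top",ct)):
    hsv=cv2.cvtColor(c["img"],cv2.COLOR_BGR2HSV)
    for nm,lo,hi in(("orange",(6,150,80),(16,255,255)),("red",(0,90,40),(5,255,255)),("red2",(172,90,40),(180,255,255)),("blue",(105,150,60),(125,255,255))):
        m=cv2.inRange(hsv,lo,hi); k,l,s,ce=cv2.connectedComponentsWithStats(m)
        for i in range(1,k):
            if s[i,4]>3: print(n,nm,s[i],ce[i].round(1))
    m=cv2.inRange(hsv,(6,150,80),(16,255,255)); print(n,cv2.minAreaRect(cv2.findNonZero(m)))
```

```text
side orange [271 132  18   5  33] [279.1 133.2]
side orange [420 309  23  30 240] [430.7 320.3]
side orange [433 330   4   4   6] [434.  331.3]
side orange [424 334   4   8  13] [425.7 337.6]
side red [233 154  22  20 288] [243.5 163.3]
side red [253 194   5   4   9] [254.6 195.8]
side red [263 195   5   3   9] [264.8 196.1]
side red2 [242 160   7   8  15] [245.  163.3]
side red2 [249 162   5   3   5] [251.  163.2]
side red2 [235 164   5   6  12] [237.  166.5]
side red2 [240 165   3   3   5] [241. 166.]
side red2 [248 170   2   3   5] [248.6 171. ]
side red2 [257 197   3   2   4] [258.2 197.8]
side blue [ 394  314   65   70 2033] [424.4 350.3]
side blue [564 381  13  19 110] [570.3 390.7]
side ((316.1335144042969, 197.41058349609375), (358.0876159667969, 56.15740203857422), 44.09062194824219)
top orange [466 220   9  13 100] [470.5 225.7]
top red [190 192  24  24 426] [201.3 204. ]
top red [467 219   7   1   7] [470. 219.]
top blue [449 210  34  32 461] [462.8 225.7]
top ((470.0, 226.0), (12.0, 8.0), 90.0)
```

View pics/a.png

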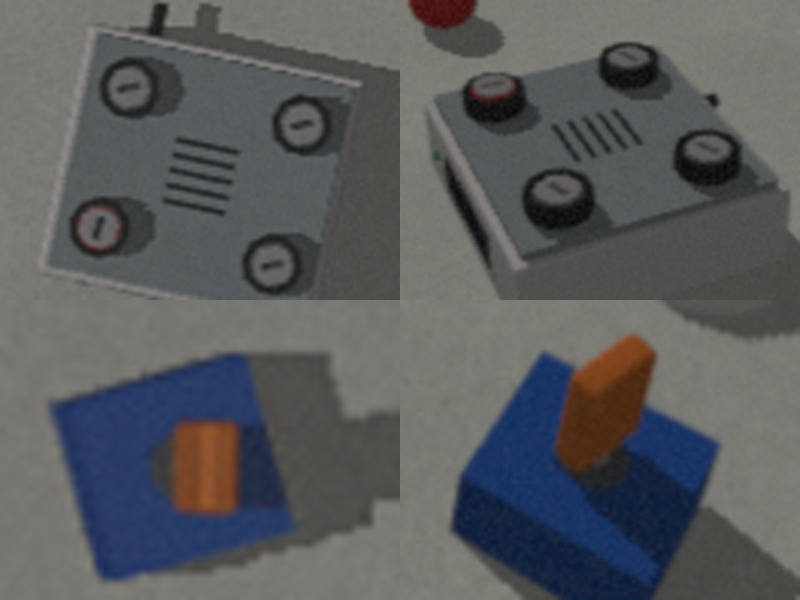

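Unfastened stud: the red ring in the top view at ~(295.7,238.4) and in the side view at ~(261,194). The key's handle top is at top ~(473,226), side ~(434,316), long axis about world x. Next I measure these more precisely.

Run:
```python
from h import *
cs,ct=env.read_camera("side"),env.read_camera("top")
print("key top tri",tri(ct,(473.1,226.1),cs,(433.8,315.8)))
# stand top contour in top view
hsv=cv2.cvtColor(ct["img"],cv2.COLOR_BGR2HSV)
# studs: dark rims
def rims(c,seeds,rad):
    g=c["img"].max(2); out=[]
    for u,v in seeds:
        x0,y0=int(u)-rad,int(v)-rad; p=cv2.resize(g[y0:y0+2*rad,x0:x0+2*rad],None,fx=8,fy=8,interpolation=cv2.INTER_CUBIC)
        m=(p<48).astype(np.uint8); cn,_=cv2.findContours(m,cv2.RETR_EXTERNAL,cv2.CHAIN_APPROX_NONE)
        k=max(cn,key=cv2.contourArea); e=cv2.fitEllipse(k)
        out.append(((e[0][0]+.5)/8-.5+x0,(e[0][1]+.5)/8-.5+y0)); print(np.round(out[-1],2),np.round(np.array(e[1])/8,2),round(e[2]))
    return out
T=rims(ct,[(295.7,238.4),(304.7,196.4),(356.6,207.5),(347.6,249.2)],14)
S=rims(cs,[(261,196),(305,186),(331.5,216),(282.5,230)],16)
W=np.array([plane(ct,*t,.0855)for t in T]); print("top@.0855",W.round(4))
print("sides",[np.linalg.norm(W[i]-W[(i+1)%4]).round(4) for i in range(4)])
for t,s in zip(T,S): print(tri(ct,t,cs,s))
for c,u,v in((ct,295.7,238.4),):
    g=c["img"].max(2); print(g[int(v)-10:int(v)+11,int(u)-10:int(u)+11])
```

```text
key top tri (array([ 0.53634683, -0.32663621,  0.08978981]), np.float64(0.0014200883034045585))
[295.65 237.7 ] [17.04 17.55] 64
[304.63 196.03] [16.94 17.54] 148
[356.37 207.01] [17.09 17.32] 82
[347.41 248.87] [17.21 17.33] 170
[260.86 197.77] [16.41 19.98] 88
[305.21 186.86] [15.62 18.98] 93
[331.18 216.97] [18.91 22.65] 97
[281.93 230.63] [20.56 24.  ] 89
top@.0855 [[ 0.4973  0.1289  0.0855]
 [ 0.6043  0.1084  0.0855]
 [ 0.579  -0.0245  0.0855]
 [ 0.4718 -0.0038  0.0855]]
sides [np.float64(0.1089), np.float64(0.1353), np.float64(0.1092), np.float64(0.1351)]
(array([0.49728449, 0.12939407, 0.07414077]), np.float64(0.0009127566808128816))
(array([0.60532071, 0.10856872, 0.07511052]), np.float64(0.0012641005420976038))
(array([ 0.57961742, -0.02530233,  0.07576145]), np.float64(0.0008461345987231207))
(array([ 0.47141327, -0.00427371,  0.07559154]), np.float64(0.0004408297470960424))
[[ 93  95  95  93  94  92  96  93  94  91  92  91  92  94  93  95  93  94
   92  91  92]
 [ 94  90  91  94  95  92  93  95  80  65  58  44  47  59  60  63  67  60
   65  63  76]
 [ 95  93  95  95  92  8
[... 967 characters left out ...]
4  37  47  83 104 105  90  65  71  96 103 102 105 101  73  40
   36  56  61]
 [ 96  95  77  42  36  62  96 107 107 100  99 103 102 102 100  79  45  36
   45  61  63]
 [ 95  92  87  62  42  37  70 100 105 103 104 102  97  89  78  51  37  45
   56  60  60]
 [ 91  94  94  88  63  39  37  52  69  84  97  90  77  65  44  38  38  54
   63  63  62]
 [ 93  95  94  96  84  61  45  40  35  39  46  41  37  38  36  35  52  63
   64  62  64]
 [ 93  92  94  94  93  88  74  60  55  46  41  41  47  59  63  65  70  68
   69  69  79]
 [ 94  93  93  92  91  94  94  93  90  78  67  69  84  93  96  96  96  95
   91  93  95]
 [ 92  94  90  91  94  95  93  95  95  93  91  92  94  94  95  93  95  91
   92  95  94]]
```

```bash
cat >> h.py <<'E'
def slot(c,u,v,r=4.6,bg=103):
    Y,X=np.mgrid[0:400,0:640]; g=c["img"].max(2).astype(float)
    w=np.clip(bg-12-g,0,None)*(np.hypot(X-u,Y-v)<r); P=np.c_[X.ravel(),Y.ravel()]; w=w.ravel()
    m=(P*w[:,None]).sum(0)/w.sum(); C=((P-m)*w[:,None]).T@(P-m)/w.sum(); e,V=np.linalg.eigh(C)
    return m,V[:,1],np.sqrt(e)
E
python3 - <<'E'
from h import *
c=env.read_camera("top")
for _ in range(3):
    m,d,e=slot(c,295.3,237.9); a=plane(c,*(m-4*d),.088);b=plane(c,*(m+4*d),.088);q=(a-b)[:2]; print(m,e,((a+b)/2).round(4),np.degrees(np.arctan2(q[1],q[0])))
    c=env.read_camera("top")
s=env.sense();print(s["t"],s["eef_pos"],R.from_rotvec(s["eef_rot"]).as_matrix().round(3))
M=R.from_rotvec(s["eef_rot"]).as_matrix()
print("shift units to key @z.16",M.T@(np.array([.5363,-.3266,.165])-s["eef_pos"])/.05)
E
```

```text
[295.05952381 237.84920635] [0.59534957 1.97409596] [0.4969 0.1302 0.088 ] -15.991839024914638
[295.08398438 237.828125  ] [0.6073782  1.96620998] [0.497  0.1301 0.088 ] -16.01941250966662
[295.07662083 237.86836935] [0.58480972 1.97435091] [0.4969 0.1301 0.088 ] -15.777712091188953
0.5 [ 0.23959831 -0.63103528  0.23130493] [[ 0.935  0.355  0.   ]
 [ 0.355 -0.935  0.   ]
 [ 0.     0.    -1.   ]]
shift units to key @z.16 [ 7.70843492 -3.58664506  1.32651356]
```

Emit:
send_rows([
  {"tx":7.7,"ty":-3.6,"tz":0.8,"az":-1.5,"claw":1},
  {"tx":7.7,"ty":-3.6,"tz":0.8,"az":-1.5,"claw":1},
  {"tx":7.7,"ty":-3.6,"tz":0.8,"az":-1.5,"claw":1},
  {"tx":7.7,"ty":-3.6,"tz":0.8,"az":-1.5,"claw":1},
  {"tx":7.7,"ty":-3.6,"tz":0.8,"az":-1.5,"claw":1},
  {"tx":7.7,"ty":-3.6,"tz":0.8,"az":-1.5,"claw":1},
  {"tx":7.7,"ty":-3.6,"tz":0.8,"az":-1.5,"claw":1},
  {"tx":7.7,"ty":-3.6,"tz":0.8,"az":-1.5,"claw":1},
  {"tx":7.7,"ty":-3.6,"tz":0.8,"az":-1.5,"claw":1},
  {"tx":7.7,"ty":-3.6,"tz":0.8,"az":-1.5,"claw":1},
])

```text
invalid input
```

Emit:
send_rows([
  {"tx":7.7,"ty":-3.6,"tz":0.8,"ax":0.0,"ay":0.0,"az":-1.5,"claw":1.0},
  {"tx":7.7,"ty":-3.6,"tz":0.8,"ax":0.0,"ay":0.0,"az":-1.5,"claw":1.0},
])

```text
t: 0.7
eef_pos: [0.3082, -0.56, 0.2218]
eef_rot: [2.969, 1.024, -0.001]
contact_force: [2.0, -0.8, -1.5]
gripper_width: 1.001
```

Emit:
send_rows([
  {"tx":6.46,"ty":-0.86,"tz":0.7,"ax":0.0,"ay":0.0,"az":-1.5,"claw":1.0},
  {"tx":6.46,"ty":-0.86,"tz":0.7,"ax":0.0,"ay":0.0,"az":-1.5,"claw":1.0},
  {"tx":6.46,"ty":-0.86,"tz":0.7,"ax":0.0,"ay":0.0,"az":-1.5,"claw":1.0},
  {"tx":6.46,"ty":-0.86,"tz":0.7,"ax":0.0,"ay":0.0,"az":-1.5,"claw":1.0},
  {"tx":6.46,"ty":-0.86,"tz":0.7,"ax":0.0,"ay":0.0,"az":-1.5,"claw":1.0},
  {"tx":6.46,"ty":-0.86,"tz":0.7,"ax":0.0,"ay":0.0,"az":-1.5,"claw":1.0},
  {"tx":6.46,"ty":-0.86,"tz":0.7,"ax":0.0,"ay":0.0,"az":-1.5,"claw":1.0},
  {"tx":6.46,"ty":-0.86,"tz":0.7,"ax":0.0,"ay":0.0,"az":-1.5,"claw":1.0},
  {"tx":6.46,"ty":-0.86,"tz":0.7,"ax":0.0,"ay":0.0,"az":-1.5,"claw":1.0},
  {"tx":6.46,"ty":-0.86,"tz":0.7,"ax":0.0,"ay":0.0,"az":-1.5,"claw":1.0},
])

```text
t: 1.7
eef_pos: [0.5362, -0.3268, 0.1866]
eef_rot: [1.467, 2.777, -0.002]
contact_force: [-0.4, 0.2, 0.4]
gripper_width: 0.998
```

Emit:
send_rows([
  {"tx":0.0,"ty":0.0,"tz":0.5,"ax":0.0,"ay":0.0,"az":-0.97,"claw":1.0},
  {"tx":0.0,"ty":0.0,"tz":0.5,"ax":0.0,"ay":0.0,"az":-0.97,"claw":1.0},
  {"tx":0.0,"ty":0.0,"tz":0.5,"ax":0.0,"ay":0.0,"az":-0.97,"claw":1.0},
  {"tx":0.0,"ty":0.0,"tz":0.5,"ax":0.0,"ay":0.0,"az":-0.97,"claw":1.0},
  {"tx":0.0,"ty":0.0,"tz":0.5,"ax":0.0,"ay":0.0,"az":-0.97,"claw":1.0},
  {"tx":0.0,"ty":0.0,"tz":0.5,"ax":0.0,"ay":0.0,"az":-0.97,"claw":1.0},
  {"tx":0.0,"ty":0.0,"tz":0.5,"ax":0.0,"ay":0.0,"az":-0.97,"claw":1.0},
  {"tx":0.0,"ty":0.0,"tz":0.5,"ax":0.0,"ay":0.0,"az":-0.97,"claw":1.0},
])

```text
t: 2.5
eef_pos: [0.5361, -0.3272, 0.1615]
eef_rot: [-0.004, -3.141, 0.001]
contact_force: [-0.6, 0.3, -0.5]
gripper_width: 1.002
```

Run:
```python
from h import *
s=env.sense();print(s["eef_pos"],s["joints"].round(2),R.from_rotvec(s["eef_rot"]).as_matrix().round(3))
c=env.read_camera("side")
print("TCP px",proj(c,s["eef_pos"]),"handle top px",proj(c,[.5363,-.3266,.092]))
for y in(-1,1):
  for x in(-1,1): print(proj(c,[.5363+x*.018,-.3266+y*.007,.092]).round(1))
cv2.imwrite("pics/b.png",cv2.resize(c["img"][230:390,360:520],(640,640),interpolation=cv2.INTER_CUBIC)[:600])
```

```text
[ 0.53607725 -0.32715402  0.16145538] [ 1.01  0.57 -0.76  1.69  0.44  1.06  1.68] [[-1.     0.003 -0.   ]
 [ 0.003  1.    -0.001]
 [ 0.    -0.001 -1.   ]]
TCP px [442.22380812 281.12793264] handle top px [433.50835333 314.7811311 ]
[429.2 323.9]
[445.2 312.2]
[421.6 317.5]
[437.6 306.1]
```

View pics/b.png

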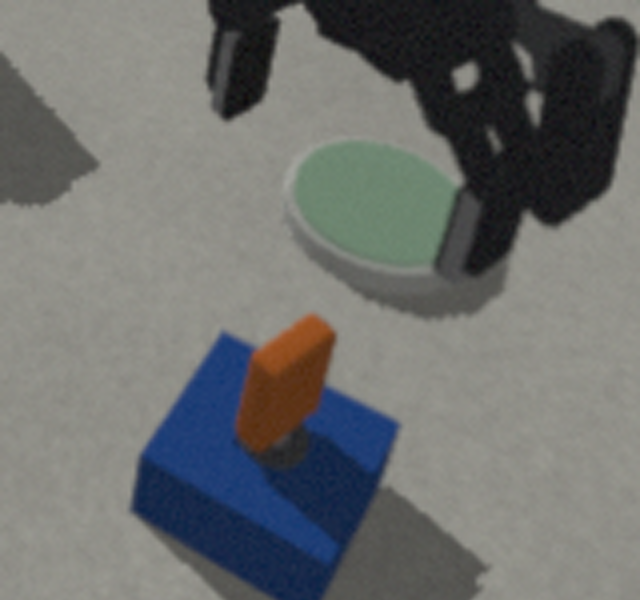

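Emit:
send_rows([
  {"tx":0.0,"ty":0.0,"tz":1.0,"ax":0.0,"ay":0.0,"az":0.0,"claw":1.0},
  {"tx":0.0,"ty":0.0,"tz":1.6,"ax":0.0,"ay":0.0,"az":0.0,"claw":1.0},
  {"tx":0.0,"ty":0.0,"tz":2.0,"ax":0.0,"ay":0.0,"az":0.0,"claw":1.0},
  {"tx":0.0,"ty":0.0,"tz":2.23,"ax":0.0,"ay":0.0,"az":0.0,"claw":1.0},
  {"tx":0.0,"ty":0.0,"tz":2.23,"ax":0.0,"ay":0.0,"az":0.0,"claw":1.0},
])

```text
t: 3.05
eef_pos: [0.5353, -0.3269, 0.0487]
eef_rot: [-0.008, -3.139, -0.0]
contact_force: [0.2, 0.7, -0.0]
gripper_width: 1.001
```

Emit:
send_rows([
  {"tx":0.0,"ty":0.0,"tz":0.0,"ax":0.0,"ay":0.0,"az":0.0,"claw":0.5},
  {"tx":0.0,"ty":0.0,"tz":0.0,"ax":0.0,"ay":0.0,"az":0.0,"claw":0.3},
  {"tx":0.0,"ty":0.0,"tz":0.0,"ax":0.0,"ay":0.0,"az":0.0,"claw":0.2},
  {"tx":0.0,"ty":0.0,"tz":0.0,"ax":0.0,"ay":0.0,"az":0.0,"claw":0.0},
  {"tx":0.0,"ty":0.0,"tz":0.0,"ax":0.0,"ay":0.0,"az":0.0,"claw":0.0},
  {"tx":0.0,"ty":0.0,"tz":0.0,"ax":0.0,"ay":0.0,"az":0.0,"claw":0.0},
  {"tx":0.0,"ty":0.0,"tz":0.0,"ax":0.0,"ay":0.0,"az":0.0,"claw":0.0},
  {"tx":0.0,"ty":0.0,"tz":0.0,"ax":0.0,"ay":0.0,"az":0.0,"claw":0.0},
  {"tx":0.0,"ty":0.0,"tz":0.0,"ax":0.0,"ay":0.0,"az":0.0,"claw":0.0},
])

```text
t: 3.95
eef_pos: [0.5357, -0.3271, 0.0493]
eef_rot: [-0.008, -3.14, 0.001]
contact_force: [-1.6, 0.5, 5.9]
gripper_width: 0.156
```

Emit:
send_rows([
  {"tx":0.0,"ty":0.0,"tz":-0.2,"ax":0.0,"ay":0.0,"az":0.0,"claw":0.0},
  {"tx":0.0,"ty":0.0,"tz":-0.6,"ax":0.0,"ay":0.0,"az":0.0,"claw":0.0},
  {"tx":0.0,"ty":0.0,"tz":-1.2,"ax":0.0,"ay":0.0,"az":0.0,"claw":0.0},
  {"tx":0.0,"ty":0.0,"tz":-1.8,"ax":0.0,"ay":0.0,"az":0.0,"claw":0.0},
  {"tx":0.0,"ty":0.0,"tz":-2.2,"ax":0.0,"ay":0.0,"az":0.0,"claw":0.0},
  {"tx":0.0,"ty":0.0,"tz":-2.4,"ax":0.0,"ay":0.0,"az":0.0,"claw":0.0},
  {"tx":0.0,"ty":0.0,"tz":-2.4,"ax":0.0,"ay":0.0,"az":0.0,"claw":0.0},
])

```text
t: 4.65
eef_pos: [0.5364, -0.3272, 0.1705]
eef_rot: [-0.008, -3.142, 0.003]
contact_force: [-0.2, -0.1, -1.1]
gripper_width: 0.157
```

Run:
```python
from h import *
s=env.sense();print(s["eef_pos"],s["contact_force"],s["gripper_width"])
c=env.read_camera("side");p=s["eef_pos"]
t=env.read_camera("top")
for z in(-.0373,-.0273,-.0133,-.0093): print(z,proj(c,p+[0,0,z]).round(1),proj(c,p+[.007,0,z]).round(1),proj(c,p+[-.007,0,z]).round(1))
u,v=proj(c,p).astype(int)
A=cv2.resize(c["img"][v-30:v+45,u-50:u+50],(800,600),interpolation=cv2.INTER_CUBIC)
cv2.imwrite("pics/c.png",A);print(u-50,v-30)
```

```text
[ 0.5363843  -0.32720517  0.17051348] [-0.180787   -0.07293652 -1.05863244] 0.15739639735335817
-0.0373 [438.8 295.4] [442.  293.2] [435.6 297.7]
-0.0273 [440.  290.4] [443.2 288.3] [436.8 292.6]
-0.0133 [441.8 283.3] [445.1 281.1] [438.6 285.5]
-0.0093 [442.4 281.2] [445.6 279. ] [439.1 283.4]
393 246
```

View pics/c.png

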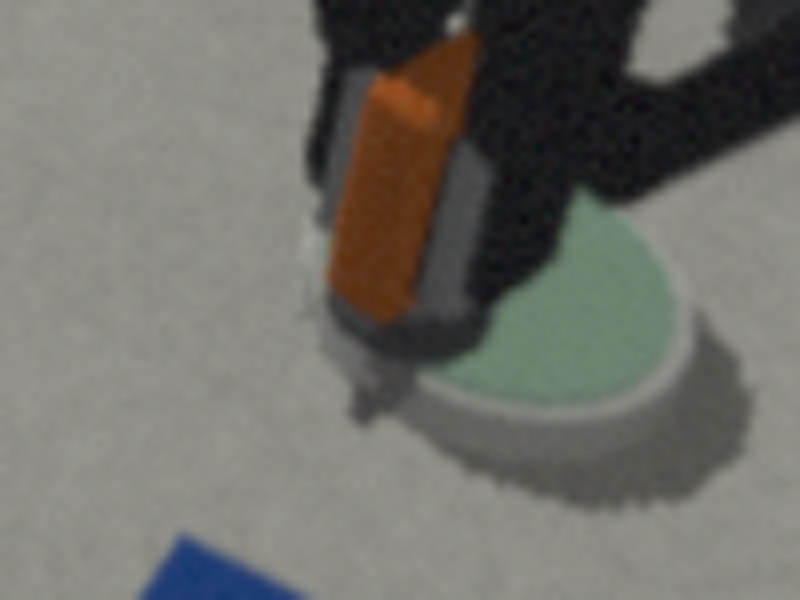

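The picture shows the key held squarely: collar centre ~(444,285), blade tip corners ~(438,299) and (444,295). That is about 2 px from prediction, so I'll compare blade and slot in the same view over the stud.

Emit:
send_rows([
  {"tx":0.42,"ty":4.6,"tz":0.0,"ax":0.0,"ay":0.0,"az":0.15,"claw":0.0},
  {"tx":0.42,"ty":4.6,"tz":0.0,"ax":0.0,"ay":0.0,"az":0.15,"claw":0.0},
  {"tx":0.42,"ty":4.6,"tz":0.0,"ax":0.0,"ay":0.0,"az":0.15,"claw":0.0},
  {"tx":0.83,"ty":9.14,"tz":0.4,"ax":0.0,"ay":0.0,"az":0.284,"claw":0.0},
  {"tx":0.83,"ty":9.14,"tz":0.4,"ax":0.0,"ay":0.0,"az":0.284,"claw":0.0},
  {"tx":0.83,"ty":9.14,"tz":0.4,"ax":0.0,"ay":0.0,"az":0.284,"claw":0.0},
  {"tx":0.83,"ty":9.14,"tz":0.4,"ax":0.0,"ay":0.0,"az":0.284,"claw":0.0},
  {"tx":0.83,"ty":9.14,"tz":0.4,"ax":0.0,"ay":0.0,"az":0.284,"claw":0.0},
  {"tx":0.83,"ty":9.14,"tz":0.4,"ax":0.0,"ay":0.0,"az":0.284,"claw":0.0},
  {"tx":0.83,"ty":9.14,"tz":0.4,"ax":0.0,"ay":0.0,"az":0.284,"claw":0.0},
])

```text
t: 5.75
eef_pos: [0.4933, 0.1372, 0.1477]
eef_rot: [-0.436, -3.105, -0.005]
contact_force: [-1.1, -0.5, -1.1]
gripper_width: 0.156
```

Emit:
send_rows([
  {"tx":-0.11,"ty":-0.12,"tz":0.1,"ax":0.0,"ay":0.0,"az":0.0,"claw":0.0},
  {"tx":-0.11,"ty":-0.12,"tz":0.2,"ax":0.0,"ay":0.0,"az":0.0,"claw":0.0},
  {"tx":-0.11,"ty":-0.12,"tz":0.2,"ax":0.0,"ay":0.0,"az":0.0,"claw":0.0},
  {"tx":-0.11,"ty":-0.12,"tz":0.2,"ax":0.0,"ay":0.0,"az":0.0,"claw":0.0},
])

```text
t: 6.15
eef_pos: [0.497, 0.1278, 0.137]
eef_rot: [-0.441, -3.103, -0.003]
contact_force: [0.1, 0.3, -1.4]
gripper_width: 0.159
```

```bash
cp pics/side0.png s0.png
python3 - <<'E'
from h import *
s=env.sense();print(s["eef_pos"],s["eef_rot"],s["contact_force"])
c=env.read_camera("side");p=s["eef_pos"];M=R.from_rotvec(s["eef_rot"]).as_matrix()
print(abs(cv2.imread("s0.png").astype(int)-c["img"])[300:].mean())
for x in(-.007,0,.007): print("tip",proj(c,p+M@[x,0,.0373]).round(1),"top",proj(c,p+M@[x,0,.0373-.010]).round(1))
print("slot",[proj(c,[.497+a*np.cos(.279),.130-a*np.sin(.279),.089]).round(1) for a in(-.009,0,.009)])
A=cv2.resize(c["img"][165:210,230:290],(400,300),interpolation=cv2.INTER_CUBIC)
B=cv2.resize(cv2.imread("s0.png")[165:210,230:290],(400,300),interpolation=cv2.INTER_CUBIC)
t=env.read_camera("top")["img"]
D=cv2.resize(t[210:255,265:325],(400,300),interpolation=cv2.INTER_CUBIC)
cv2.imwrite("pics/d.png",np.vstack([np.hstack([A,B]),np.hstack([D,D*0])]))
E
```

```text
[0.49696067 0.12777287 0.13696264] [-0.44078319 -3.10313962 -0.0031612 ] [ 0.11408169  0.32444599 -1.41277831]
7.106109375
tip [262.9 188. ] top [262.6 184.2]
tip [259.9 188.6] top [259.5 184.7]
tip [256.8 189.1] top [256.4 185.2]
slot [array([256. , 192.9]), array([259.9, 192.2]), array([263.8, 191.4])]
```

View pics/d.png

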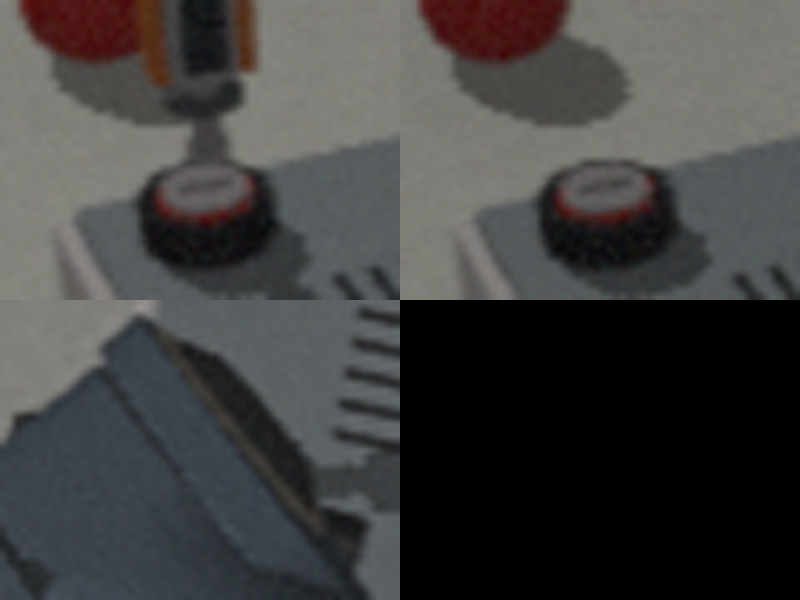

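Side view: the key tip shows at ~(261.0,189), slot centre at ~(260.5,193). The blade is nearly over the slot. A sub-pixel check follows.

Run:
```python
from h import *
s=env.sense();p=s["eef_pos"];M=R.from_rotvec(s["eef_rot"]).as_matrix()
c=env.read_camera("side");g=c["img"].astype(float)
for _ in range(3): g+=env.read_camera("side")["img"]
g/=4; b=cv2.imread("s0.png").astype(float)
d=(b-g).max(2)
np.set_printoptions(linewidth=200)
print(d[178:194,253:270].round().astype(int)); print(g.max(2)[178:200,253:270].astype(int))
c["img"]=g; print(slot(c,260.6,192.9,r=4,bg=g.max(2)[188:198,255:266].max()))
print(s["eef_pos"], env.sense()["eef_pos"])
```

```text
[[ 2 16 17 20 17 12 10 16 19 30 53 78 73 38  1 -4 -6]
 [ 4 13 26 34 34 35 29 29 36 37 42 62 64 28  1 -4 -6]
 [ 3 17 30 36 34 38 39 37 37 40 52 59 38  7 -2 -2 -3]
 [ 0  2 14 23 34 32 34 34 38 42 41 28  6 -3 -7 -4 -7]
 [-1 -2  0 -2  9 18 25 29 40 37  7  0 -3 -5 -6 -4 -8]
 [-2 -2 -6 -4 -1 23 55 57 57 42  8 -4 -7 -4 -4 -6 -4]
 [-4 -7 -4 -6  2 20 54 58 58 52 28  6 -4 -6 -5 -5 -4]
 [-4 -7 -4 -1 11 41 58 61 63 56 46 19 -3 -6 -6 -5 -5]
 [-5 -4 -2 -2 12 52 62 62 60 58 44 17 -2 -4 -6 -3 -6]
 [-6 -4 -7 -3 11 50 62 61 62 56 44 19 -3 -6 -3 -4 -6]
 [-4 -2 -5 -4  9 47 54 54 48 43 32 14 -3 -6 -3 -6 -8]
 [-6 -7 -5 -4  0  6  2  2  3  7  4  2  0 -1 -6 -2 -4]
 [-6 -3 -2 -2 -1 -2 -4 -1 -6 -2 -1 -2 -4 -2 -3 -4 -2]
 [-1  2 -2 -4 -2 -2 -4 -4 -5 -2 -2 -4 -2  0 -6  3  4]
 [ 4 -4 -4  0 -3 -1 -4 -2  0 -4 -2 -1 -4 -3 -7  2  6]
 [-2 -2 -3 -4  0 -3 -6 -1 -1 -5 -3 -3 -4 -4  0  2  1]]
[[ 72  60  58  58  57  62  63  63  57  47  38  39  49  88 126 131 130]
 [ 73  61  47  42  40  41  43  44  40  38  37  39  56  94 126 129 130]
 [ 73  57  45  40  39  38  39  37  37  41  44  59  87 117 129 127 129]
 [ 75  69  62  50  44 
[... 803 characters left out ...]
5  81 100 101  91  41  42]
 [ 59  95 101  94  76  76  81  83  84  88  96  97  98  96  83  38  32]
 [ 64  95  99  97  93  98  98  98  98  98  99  99  93  84  67  36  28]
 [ 63  89  89  99  98  99  99  98  96  96  96  85  78  80  60  33  29]
 [ 50  79  86  91  82  83  85  83  78  78  83  70  68  63  43  26  23]
 [ 34  50  64  72  72  71  76  83  79  73  69  55  42  29  25  21  20]
 [ 26  26  32  36  44  46  48  51  53  44  31  30  20  18  19  20  15]
 [ 18  17  21  23  29  26  27  26  26  25  22  21  18  14  21  22  18]]
(array([260.70243902, 192.78166526]), array([-0.72516654, -0.68857351]), array([1.97415346, 2.06748529]))
[0.49718202 0.12864857 0.13758693] [0.49703026 0.12960835 0.13783945]
```

Emit:
send_rows([
  {"tx":0.025,"ty":-0.01,"tz":0.1,"ax":0.0,"ay":0.0,"az":0.0,"claw":0.0},
  {"tx":0.025,"ty":-0.01,"tz":0.18,"ax":0.0,"ay":0.0,"az":0.0,"claw":0.0},
  {"tx":0.025,"ty":-0.01,"tz":0.18,"ax":0.0,"ay":0.0,"az":0.0,"claw":0.0},
  {"tx":0.025,"ty":-0.01,"tz":0.18,"ax":0.0,"ay":0.0,"az":0.0,"claw":0.0},
  {"tx":0.025,"ty":-0.01,"tz":0.18,"ax":0.0,"ay":0.0,"az":0.0,"claw":0.0},
])

```text
t: 6.95
eef_pos: [0.4957, 0.1296, 0.1289]
eef_rot: [-0.436, -3.106, -0.005]
contact_force: [-0.1, -0.3, -0.7]
gripper_width: 0.158
```

```bash
cat > st.py <<'E'
from h import *
import sys
s=env.sense();M=R.from_rotvec(s["eef_rot"]).as_matrix()
print("t",s["t"],"pos",s["eef_pos"].round(4),"yaw",np.degrees(np.arctan2(M[1,0],M[0,0])).round(2),"tilt",M[2].round(4),"F",s["contact_force"].round(2),"T",s["ft_torque"].round(3),"j",s["joints"].round(2))
if len(sys.argv)>1:
    print("shift",(M.T@(np.array(list(map(float,sys.argv[1:4])))-s["eef_pos"])/.05).round(3))
E
python3 st.py .4957 .1296 .124
```

```text
t 6.95 pos [0.4957 0.1296 0.1289] yaw 164.01 tilt [ 0.0059  0.0024 -1.    ] F [-0.11 -0.27 -0.72] T [-0.061 -0.012  0.002] j [ 0.3   0.45 -0.8   1.98  0.41  0.88  0.57]
shift [-0.001 -0.001  0.098]
```

Emit:
send_rows([
  {"tx":0.0,"ty":0.0,"tz":0.03,"ax":0.0,"ay":0.0,"az":0.0,"claw":0.0},
  {"tx":0.0,"ty":0.0,"tz":0.06,"ax":0.0,"ay":0.0,"az":0.0,"claw":0.0},
  {"tx":0.0,"ty":0.0,"tz":0.08,"ax":0.0,"ay":0.0,"az":0.0,"claw":0.0},
  {"tx":0.0,"ty":0.0,"tz":0.08,"ax":0.0,"ay":0.0,"az":0.0,"claw":0.0},
])

```text
t: 7.35
eef_pos: [0.4956, 0.1296, 0.1247]
eef_rot: [-0.436, -3.105, -0.005]
contact_force: [-0.6, 0.2, -0.9]
gripper_width: 0.156
```

```bash
python3 st.py
```

```text
t 7.35 pos [0.4956 0.1296 0.1247] yaw 164.0 tilt [ 0.0063  0.0022 -1.    ] F [-0.6   0.19 -0.88] T [-0.009 -0.002  0.039] j [ 0.3   0.45 -0.8   1.99  0.41  0.87  0.57]
```

Emit:
send_rows([
  {"tx":0.0,"ty":0.0,"tz":0.02,"ax":0.0,"ay":0.0,"az":0.0,"claw":0.0},
  {"tx":0.0,"ty":0.0,"tz":0.04,"ax":0.0,"ay":0.0,"az":0.0,"claw":0.0},
  {"tx":0.0,"ty":0.0,"tz":0.04,"ax":0.0,"ay":0.0,"az":0.0,"claw":0.0},
  {"tx":0.0,"ty":0.0,"tz":0.04,"ax":0.0,"ay":0.0,"az":0.0,"claw":0.0},
])

```text
t: 7.75
eef_pos: [0.4956, 0.1296, 0.1227]
eef_rot: [-0.436, -3.105, -0.005]
contact_force: [0.3, 0.4, -1.0]
gripper_width: 0.157
```

```bash
python3 st.py
```

```text
t 7.75 pos [0.4956 0.1296 0.1227] yaw 164.01 tilt [ 0.0063  0.0022 -1.    ] F [ 0.29  0.39 -1.  ] T [-0.042 -0.03  -0.042] j [ 0.29  0.46 -0.79  1.99  0.42  0.87  0.57]
```

Emit:
send_rows([
  {"tx":0.0,"ty":0.0,"tz":0.02,"ax":0.0,"ay":0.0,"az":0.0,"claw":0.0},
  {"tx":0.0,"ty":0.0,"tz":0.04,"ax":0.0,"ay":0.0,"az":0.0,"claw":0.0},
  {"tx":0.0,"ty":0.0,"tz":0.04,"ax":0.0,"ay":0.0,"az":0.0,"claw":0.0},
  {"tx":0.0,"ty":0.0,"tz":0.04,"ax":0.0,"ay":0.0,"az":0.0,"claw":0.0},
])

```text
t: 8.15
eef_pos: [0.4957, 0.1297, 0.1209]
eef_rot: [-0.436, -3.105, -0.005]
contact_force: [0.0, -0.5, 2.3]
gripper_width: 0.155
```

```bash
python3 st.py
```

```text
t 8.15 pos [0.4957 0.1297 0.1209] yaw 164.0 tilt [ 0.0061  0.0021 -1.    ] F [ 0.03 -0.51  2.28] T [-0.129  0.123  0.039] j [ 0.29  0.46 -0.79  1.99  0.42  0.87  0.56]
```

Emit:
send_rows([
  {"tx":0.0,"ty":0.0,"tz":0.02,"ax":0.0,"ay":0.0,"az":0.0,"claw":0.0},
  {"tx":0.0,"ty":0.0,"tz":0.04,"ax":0.0,"ay":0.0,"az":0.0,"claw":0.0},
  {"tx":0.0,"ty":0.0,"tz":0.06,"ax":0.0,"ay":0.0,"az":0.0,"claw":0.0},
  {"tx":0.0,"ty":0.0,"tz":0.08,"ax":0.0,"ay":0.0,"az":0.0,"claw":0.0},
  {"tx":0.0,"ty":0.0,"tz":0.08,"ax":0.0,"ay":0.0,"az":0.0,"claw":0.0},
])

```text
t: 8.65
eef_pos: [0.4957, 0.1297, 0.1169]
eef_rot: [-0.436, -3.105, -0.005]
contact_force: [-1.3, -0.4, 4.5]
gripper_width: 0.157
```

```bash
python3 st.py
```

```text
t 8.65 pos [0.4957 0.1297 0.1169] yaw 164.0 tilt [ 0.006   0.0022 -1.    ] F [-1.26 -0.38  4.47] T [-0.19   0.174 -0.017] j [ 0.29  0.46 -0.79  1.99  0.42  0.86  0.56]
```

Emit:
send_rows([
  {"tx":0.0,"ty":0.0,"tz":0.02,"ax":0.0,"ay":0.0,"az":0.0,"claw":0.0},
  {"tx":0.0,"ty":0.0,"tz":0.03,"ax":0.0,"ay":0.0,"az":0.0,"claw":0.0},
  {"tx":0.0,"ty":0.0,"tz":0.03,"ax":0.0,"ay":0.0,"az":0.0,"claw":0.0},
])

```text
t: 8.95
eef_pos: [0.4957, 0.1297, 0.1153]
eef_rot: [-0.436, -3.105, -0.005]
contact_force: [-1.4, -0.2, 3.3]
gripper_width: 0.157
```

Emit:
send_rows([
  {"tx":0.0,"ty":0.0,"tz":0.015,"ax":0.0,"ay":0.0,"az":0.0,"claw":0.0},
  {"tx":0.0,"ty":0.0,"tz":0.015,"ax":0.0,"ay":0.0,"az":0.0,"claw":0.0},
])

```text
t: 9.15
eef_pos: [0.4957, 0.1297, 0.1146]
eef_rot: [-0.436, -3.106, -0.005]
contact_force: [-1.4, -0.6, 4.4]
gripper_width: 0.155
```

Emit:
send_rows([
  {"tx":0.0,"ty":0.0,"tz":0.012,"ax":0.0,"ay":0.0,"az":0.0,"claw":0.0},
  {"tx":0.0,"ty":0.0,"tz":0.012,"ax":0.0,"ay":0.0,"az":0.0,"claw":0.0},
])

```text
t: 9.35
eef_pos: [0.4957, 0.1297, 0.1139]
eef_rot: [-0.436, -3.105, -0.005]
contact_force: [-1.2, -1.3, 5.5]
gripper_width: 0.161
```

Emit:
send_rows([
  {"tx":0.0,"ty":0.0,"tz":0.012,"ax":0.0,"ay":0.0,"az":0.0,"claw":0.0},
  {"tx":0.0,"ty":0.0,"tz":0.012,"ax":0.0,"ay":0.0,"az":0.0,"claw":0.0},
])

```text
t: 9.55
eef_pos: [0.4957, 0.1297, 0.1134]
eef_rot: [-0.436, -3.105, -0.005]
contact_force: [-1.5, -0.6, 5.1]
gripper_width: 0.157
```

Emit:
send_rows([
  {"tx":0.0,"ty":0.0,"tz":0.01,"ax":0.0,"ay":0.0,"az":0.0,"claw":0.0},
  {"tx":0.0,"ty":0.0,"tz":0.01,"ax":0.0,"ay":0.0,"az":0.0,"claw":0.0},
])

```text
t: 9.75
eef_pos: [0.4957, 0.1297, 0.113]
eef_rot: [-0.436, -3.106, -0.004]
contact_force: [-1.8, -0.5, 6.7]
gripper_width: 0.161
```

Emit:
send_rows([
  {"tx":0.0,"ty":0.0,"tz":0.01,"ax":0.0,"ay":0.0,"az":0.0,"claw":0.0},
  {"tx":0.0,"ty":0.0,"tz":0.01,"ax":0.0,"ay":0.0,"az":0.0,"claw":0.0},
])

```text
t: 9.95
eef_pos: [0.4957, 0.1297, 0.1127]
eef_rot: [-0.436, -3.106, -0.004]
contact_force: [-1.9, -1.7, 6.7]
gripper_width: 0.156
```

Emit:
send_rows([
  {"tx":0.0,"ty":0.0,"tz":0.01,"ax":0.0,"ay":0.0,"az":0.0,"claw":0.0},
  {"tx":0.0,"ty":0.0,"tz":0.01,"ax":0.0,"ay":0.0,"az":0.0,"claw":0.0},
])

```text
t: 10.15
eef_pos: [0.4957, 0.1297, 0.1125]
eef_rot: [-0.436, -3.106, -0.004]
contact_force: [-2.1, -1.0, 7.4]
gripper_width: 0.153
```

Emit:
send_rows([
  {"tx":0.0,"ty":0.0,"tz":0.015,"ax":0.0,"ay":0.0,"az":0.0,"claw":0.0},
  {"tx":0.0,"ty":0.0,"tz":0.015,"ax":0.0,"ay":0.0,"az":0.0,"claw":0.0},
])

```text
t: 10.35
eef_pos: [0.4957, 0.1297, 0.1123]
eef_rot: [-0.436, -3.106, -0.003]
contact_force: [-2.7, -1.6, 9.0]
gripper_width: 0.156
```

```bash
python3 st.py
```

```text
t 10.35 pos [0.4957 0.1297 0.1123] yaw 164.0 tilt [ 0.0055  0.001  -1.    ] F [-2.69 -1.55  9.03] T [-0.378  0.649  0.014] j [ 0.28  0.47 -0.78  2.    0.43  0.85  0.55]
```

Emit:
send_rows([
  {"tx":0.0,"ty":0.0,"tz":0.02,"ax":0.0,"ay":0.0,"az":0.0,"claw":0.0},
  {"tx":0.0,"ty":0.0,"tz":0.02,"ax":0.0,"ay":0.0,"az":0.0,"claw":0.0},
])

```text
t: 10.55
eef_pos: [0.4958, 0.1298, 0.112]
eef_rot: [-0.436, -3.106, -0.002]
contact_force: [-2.8, -1.6, 10.3]
gripper_width: 0.159
```

```bash
python3 st.py
```

```text
t 10.55 pos [0.4958 0.1298 0.112 ] yaw 164.01 tilt [ 5.2e-03  4.0e-04 -1.0e+00] F [-2.81 -1.58 10.35] T [-0.426  0.733 -0.03 ] j [ 0.28  0.47 -0.78  2.    0.43  0.85  0.55]
```

Emit:
send_rows([
  {"tx":0.0,"ty":0.0,"tz":0.018,"ax":0.0,"ay":0.0,"az":0.05,"claw":0.0},
  {"tx":0.0,"ty":0.0,"tz":0.018,"ax":0.0,"ay":0.0,"az":0.1,"claw":0.0},
  {"tx":0.0,"ty":0.0,"tz":0.018,"ax":0.0,"ay":0.0,"az":0.15,"claw":0.0},
])

```text
t: 10.85
eef_pos: [0.4967, 0.1305, 0.1121]
eef_rot: [-0.671, -3.066, -0.003]
contact_force: [-1.9, 0.1, 8.3]
gripper_width: 0.154
```

```bash
python3 st.py
```

```text
t 10.85 pos [0.4967 0.1305 0.1121] yaw 155.31 tilt [ 0.0034  0.0014 -1.    ] F [-1.93  0.13  8.28] T [-0.115  0.33   0.031] j [ 0.25  0.46 -0.74  2.    0.41  0.84  0.42]
```

Emit:
send_rows([
  {"tx":0.0,"ty":0.0,"tz":0.026,"ax":0.0,"ay":0.0,"az":0.05,"claw":0.0},
  {"tx":0.0,"ty":0.0,"tz":0.026,"ax":0.0,"ay":0.0,"az":0.1,"claw":0.0},
  {"tx":0.0,"ty":0.0,"tz":0.026,"ax":0.0,"ay":0.0,"az":0.15,"claw":0.0},
])

```text
t: 11.15
eef_pos: [0.497, 0.1306, 0.1117]
eef_rot: [-0.902, -3.007, -0.002]
contact_force: [-3.2, -0.3, 11.9]
gripper_width: 0.157
```

```bash
python3 st.py
```

```text
t 11.15 pos [0.497  0.1306 0.1117] yaw 146.61 tilt [ 2.6e-03  8.0e-04 -1.0e+00] F [-3.16 -0.27 11.92] T [-0.457  0.76   0.061] j [ 0.22  0.45 -0.71  2.    0.39  0.83  0.29]
```

Emit:
send_rows([
  {"tx":0.004,"ty":-0.004,"tz":0.022,"ax":0.0,"ay":0.0,"az":0.05,"claw":0.0},
  {"tx":0.008,"ty":-0.006,"tz":0.022,"ax":0.0,"ay":0.0,"az":0.1,"claw":0.0},
  {"tx":0.008,"ty":-0.006,"tz":0.022,"ax":0.0,"ay":0.0,"az":0.15,"claw":0.0},
])

```text
t: 11.45
eef_pos: [0.497, 0.1307, 0.1117]
eef_rot: [-1.128, -2.931, -0.002]
contact_force: [-3.0, -1.9, 12.1]
gripper_width: 0.158
```

```bash
python3 st.py
```

```text
t 11.45 pos [0.497  0.1307 0.1117] yaw 137.92 tilt [ 1.3e-03  8.0e-04 -1.0e+00] F [-2.97 -1.92 12.08] T [-0.48   0.683  0.089] j [ 0.2   0.44 -0.67  2.    0.37  0.82  0.15]
```

Run:
```python
from h import *
for i in range(5):
    c=env.read_camera("side"); s=env.sense(); print(s["contact_force"].round(2),s["ft_torque"].round(3),s["eef_pos"].round(4))
cv2.imwrite("pics/e.png",cv2.resize(c["img"][165:210,230:290],(800,600),interpolation=cv2.INTER_CUBIC))
```

```text
[-2.96 -1.91 11.55] [-0.487  0.685  0.083] [0.497  0.1306 0.1118]
[-2.93 -1.64 11.78] [-0.471  0.75  -0.016] [0.497  0.1306 0.1117]
[-3.07 -1.9  11.74] [-0.53   0.669  0.067] [0.497  0.1306 0.1118]
[-3.81 -1.68 11.94] [-0.482  0.719 -0.034] [0.497  0.1306 0.1117]
[-2.97 -2.11 11.35] [-0.514  0.729 -0.013] [0.497  0.1306 0.1118]
```

View pics/e.png

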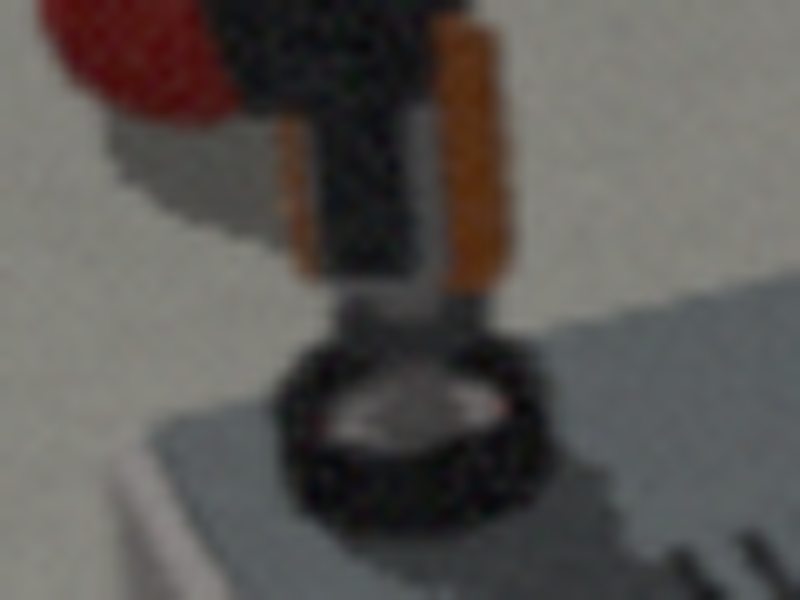

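The picture shows the blade seated in the sunken head at crop ~(415,400), with the key upright, so I continue turning.

Emit:
send_rows([
  {"tx":0.004,"ty":-0.008,"tz":0.021,"ax":0.0,"ay":0.0,"az":0.05,"claw":0.0},
  {"tx":0.008,"ty":-0.01,"tz":0.021,"ax":0.0,"ay":0.0,"az":0.1,"claw":0.0},
  {"tx":0.008,"ty":-0.01,"tz":0.021,"ax":0.0,"ay":0.0,"az":0.15,"claw":0.0},
  {"tx":0.008,"ty":-0.01,"tz":0.021,"ax":0.0,"ay":0.0,"az":0.2,"claw":0.0},
])

```text
t: 12.1
eef_pos: [0.497, 0.1306, 0.1118]
eef_rot: [1.415, 2.804, 0.002]
contact_force: [-2.5, -1.5, 12.1]
gripper_width: 0.153
```

```bash
python3 st.py
```

```text
t 12.1 pos [0.497  0.1306 0.1118] yaw 126.46 tilt [ 1.0e-04  1.4e-03 -1.0e+00] F [-2.48 -1.51 12.09] T [-0.443  0.615  0.101] j [ 0.16  0.43 -0.62  2.    0.34  0.81 -0.02]
```

Emit:
send_rows([
  {"tx":0.004,"ty":-0.008,"tz":0.021,"ax":0.0,"ay":0.0,"az":0.05,"claw":0.0},
  {"tx":0.006,"ty":-0.01,"tz":0.021,"ax":0.0,"ay":0.0,"az":0.1,"claw":0.0},
  {"tx":0.006,"ty":-0.01,"tz":0.021,"ax":0.0,"ay":0.0,"az":0.15,"claw":0.0},
  {"tx":0.006,"ty":-0.01,"tz":0.021,"ax":0.0,"ay":0.0,"az":0.2,"claw":0.0},
])

```text
t: 12.5
eef_pos: [0.497, 0.1306, 0.1118]
eef_rot: [1.689, 2.647, 0.003]
contact_force: [-2.9, -2.2, 11.2]
gripper_width: 0.157
```

```bash
python3 st.py
```

```text
t 12.5 pos [0.497  0.1306 0.1118] yaw 114.9 tilt [-7.0e-04  2.5e-03 -1.0e+00] F [-2.9  -2.17 11.19] T [-0.436  0.572  0.068] j [ 0.12  0.41 -0.57  2.01  0.31  0.8  -0.2 ]
```

Emit:
send_rows([
  {"tx":0.004,"ty":-0.01,"tz":0.024,"ax":0.0,"ay":0.0,"az":0.03,"claw":0.0},
  {"tx":0.004,"ty":-0.01,"tz":0.024,"ax":0.0,"ay":0.0,"az":0.06,"claw":0.0},
])

```text
t: 12.7
eef_pos: [0.4969, 0.1306, 0.1117]
eef_rot: [1.768, 2.593, 0.003]
contact_force: [-2.6, -2.4, 12.0]
gripper_width: 0.154
```

Emit:
send_rows([
  {"tx":0.004,"ty":-0.01,"tz":0.024,"ax":0.0,"ay":0.0,"az":0.03,"claw":0.0},
  {"tx":0.004,"ty":-0.01,"tz":0.024,"ax":0.0,"ay":0.0,"az":0.06,"claw":0.0},
])

```text
t: 12.9
eef_pos: [0.4969, 0.1306, 0.1116]
eef_rot: [1.845, 2.537, 0.004]
contact_force: [-2.8, -2.5, 12.4]
gripper_width: 0.156
```

```bash
python3 st.py
```

```text
t 12.9 pos [0.4969 0.1306 0.1116] yaw 107.93 tilt [-0.0025  0.0046 -1.    ] F [-2.8  -2.49 12.37] T [-0.468  0.772  0.059] j [ 0.1   0.41 -0.54  2.01  0.3   0.79 -0.3 ]
```

Emit:
send_rows([
  {"tx":0.004,"ty":-0.01,"tz":0.022,"ax":0.0,"ay":0.0,"az":0.03,"claw":0.0},
  {"tx":0.004,"ty":-0.01,"tz":0.022,"ax":0.0,"ay":0.0,"az":0.06,"claw":0.0},
])

```text
t: 13.1
eef_pos: [0.4969, 0.1307, 0.1117]
eef_rot: [1.921, 2.478, 0.004]
contact_force: [-2.8, -2.5, 12.6]
gripper_width: 0.157
```

```bash
python3 st.py
```

```text
t 13.1 pos [0.4969 0.1307 0.1117] yaw 104.43 tilt [-0.0032  0.006  -1.    ] F [-2.81 -2.47 12.6 ] T [-0.447  0.714  0.043] j [ 0.09  0.4  -0.53  2.01  0.29  0.79 -0.36]
```

Emit:
send_rows([
  {"tx":0.004,"ty":-0.01,"tz":0.022,"ax":0.0,"ay":0.0,"az":0.03,"claw":0.0},
  {"tx":0.004,"ty":-0.01,"tz":0.022,"ax":0.0,"ay":0.0,"az":0.06,"claw":0.0},
])

```text
t: 13.3
eef_pos: [0.4969, 0.1306, 0.1117]
eef_rot: [1.995, 2.417, 0.005]
contact_force: [-3.3, -2.2, 11.3]
gripper_width: 0.155
```

```bash
python3 st.py
```

```text
t 13.3 pos [0.4969 0.1306 0.1117] yaw 100.94 tilt [-0.0039  0.0073 -1.    ] F [-3.33 -2.17 11.34] T [-0.442  0.72   0.008] j [ 0.07  0.4  -0.51  2.01  0.28  0.79 -0.41]
```

Emit:
send_rows([
  {"tx":0.004,"ty":-0.01,"tz":0.024,"ax":0.005,"ay":0.003,"az":0.03,"claw":0.0},
  {"tx":0.004,"ty":-0.01,"tz":0.024,"ax":0.007,"ay":0.004,"az":0.06,"claw":0.0},
])

```text
t: 13.5
eef_pos: [0.497, 0.1305, 0.1113]
eef_rot: [2.072, 2.36, 0.002]
contact_force: [-0.8, -1.8, 6.1]
gripper_width: 0.155
```

```bash
python3 st.py
```

```text
t 13.5 pos [0.497  0.1305 0.1113] yaw 97.44 tilt [-3.0e-04  1.7e-03 -1.0e+00] F [-0.79 -1.77  6.06] T [-0.402  0.23   0.059] j [ 0.07  0.4  -0.5   2.01  0.27  0.79 -0.46]
```

Emit:
send_rows([
  {"tx":0.004,"ty":-0.01,"tz":0.023,"ax":0.003,"ay":0.002,"az":0.03,"claw":0.0},
  {"tx":0.004,"ty":-0.01,"tz":0.023,"ax":0.003,"ay":0.002,"az":0.06,"claw":0.0},
])

```text
t: 13.7
eef_pos: [0.4971, 0.1305, 0.1107]
eef_rot: [-2.143, -2.295, -0.001]
contact_force: [-0.2, -2.1, 7.3]
gripper_width: 0.157
```

```bash
python3 st.py
```

```text
t 13.7 pos [0.4971 0.1305 0.1107] yaw 93.93 tilt [ 1.4e-03 -1.0e-04 -1.0e+00] F [-0.22 -2.1   7.32] T [-0.375  0.257  0.017] j [ 0.06  0.4  -0.49  2.01  0.26  0.79 -0.51]
```

Force fell at ~1.17 rad of turn, so the stud has reached its catch. I stop turning and follow it down.

Emit:
send_rows([
  {"tx":0.0,"ty":0.0,"tz":0.012,"ax":0.0,"ay":0.0,"az":0.0,"claw":0.0},
  {"tx":0.0,"ty":0.0,"tz":0.024,"ax":0.0,"ay":0.0,"az":0.0,"claw":0.0},
])

```text
t: 13.9
eef_pos: [0.4971, 0.1305, 0.11]
eef_rot: [-2.143, -2.296, -0.001]
contact_force: [-2.7, -2.1, 10.8]
gripper_width: 0.154
```

```bash
python3 st.py
```

```text
t 13.9 pos [0.4971 0.1305 0.11  ] yaw 93.93 tilt [ 9.e-04  1.e-04 -1.e+00] F [-2.74 -2.06 10.8 ] T [-0.368  0.779 -0.023] j [ 0.05  0.4  -0.49  2.01  0.26  0.79 -0.51]
```

Emit:
send_rows([
  {"tx":0.0,"ty":0.0,"tz":0.012,"ax":0.0,"ay":0.0,"az":0.0,"claw":0.0},
  {"tx":0.0,"ty":0.0,"tz":0.02,"ax":0.0,"ay":0.0,"az":0.0,"claw":0.0},
])

```text
t: 14.1
eef_pos: [0.4972, 0.1305, 0.1099]
eef_rot: [-2.144, -2.296, -0.001]
contact_force: [-3.6, -2.0, 12.1]
gripper_width: 0.159
```

```bash
python3 st.py
```

```text
t 14.1 pos [0.4972 0.1305 0.1099] yaw 93.94 tilt [ 3.e-04  2.e-04 -1.e+00] F [-3.56 -1.98 12.09] T [-0.364  0.875  0.021] j [ 0.05  0.4  -0.49  2.01  0.26  0.79 -0.52]
```

Emit:
send_rows([
  {"tx":0.0,"ty":0.0,"tz":-0.02,"ax":0.0,"ay":0.0,"az":0.0,"claw":0.0},
  {"tx":0.0,"ty":0.0,"tz":-0.04,"ax":0.0,"ay":0.0,"az":0.0,"claw":0.0},
  {"tx":0.0,"ty":0.0,"tz":-0.06,"ax":0.0,"ay":0.0,"az":0.0,"claw":0.0},
  {"tx":0.0,"ty":0.0,"tz":-0.08,"ax":0.0,"ay":0.0,"az":0.0,"claw":0.0},
  {"tx":0.0,"ty":0.0,"tz":-0.1,"ax":0.0,"ay":0.0,"az":0.0,"claw":0.0},
  {"tx":0.0,"ty":0.0,"tz":-0.12,"ax":0.0,"ay":0.0,"az":0.0,"claw":0.0},
])

```text
t: 14.7
eef_pos: [0.4971, 0.1305, 0.1158]
eef_rot: [-2.144, -2.296, -0.0]
contact_force: [-0.7, -0.1, 3.0]
gripper_width: 0.159
```

Emit:
send_rows([
  {"tx":0.0,"ty":0.0,"tz":-0.02,"ax":0.0,"ay":0.0,"az":0.0,"claw":0.0},
  {"tx":0.0,"ty":0.0,"tz":-0.04,"ax":0.0,"ay":0.0,"az":0.0,"claw":0.0},
  {"tx":0.0,"ty":0.0,"tz":-0.06,"ax":0.0,"ay":0.0,"az":0.0,"claw":0.0},
  {"tx":0.0,"ty":0.0,"tz":-0.07,"ax":0.0,"ay":0.0,"az":0.0,"claw":0.0},
])

```text
t: 15.1
eef_pos: [0.4969, 0.1304, 0.1187]
eef_rot: [-2.143, -2.296, -0.0]
contact_force: [-0.0, -0.2, -2.7]
gripper_width: 0.158
```

```bash
python3 st.py
```

```text
t 15.1 pos [0.4969 0.1304 0.1187] yaw 93.94 tilt [ 5.e-04 -3.e-04 -1.e+00] F [-0.01 -0.2  -2.75] T [-0.04  -0.182  0.079] j [ 0.06  0.39 -0.49  2.    0.25  0.81 -0.51]
```

Emit:
send_rows([
  {"tx":0.0,"ty":0.0,"tz":-0.06,"ax":0.0,"ay":0.0,"az":0.0,"claw":0.0},
  {"tx":0.0,"ty":0.0,"tz":-0.12,"ax":0.0,"ay":0.0,"az":0.0,"claw":0.0},
  {"tx":0.0,"ty":0.0,"tz":-0.3,"ax":0.0,"ay":0.0,"az":0.0,"claw":0.0},
  {"tx":0.0,"ty":0.0,"tz":-0.7,"ax":0.0,"ay":0.0,"az":0.0,"claw":0.0},
  {"tx":0.0,"ty":0.0,"tz":-1.1,"ax":0.0,"ay":0.0,"az":0.0,"claw":0.0},
  {"tx":0.0,"ty":0.0,"tz":-1.2,"ax":0.0,"ay":0.0,"az":0.0,"claw":0.0},
])

```text
t: 15.7
eef_pos: [0.4983, 0.1311, 0.1814]
eef_rot: [2.142, 2.295, 0.007]
contact_force: [-0.3, -0.4, -1.7]
gripper_width: 0.16
```

```bash
python3 st.py .5357 -.3271 .178
python3 - <<'E'
from h import *
c=env.read_camera("side"); cv2.imwrite("pics/f.png",cv2.resize(c["img"][150:225,220:320],(800,600),interpolation=cv2.INTER_CUBIC))
E
```

```text
t 15.7 pos [0.4983 0.1311 0.1814] yaw 93.94 tilt [ 0.0013  0.0045 -1.    ] F [-0.29 -0.42 -1.74] T [-0.028 -0.008  0.021] j [ 0.09  0.31 -0.52  1.94  0.19  0.93 -0.45]
shift [-9.193  0.116  0.057]
```

View pics/f.png

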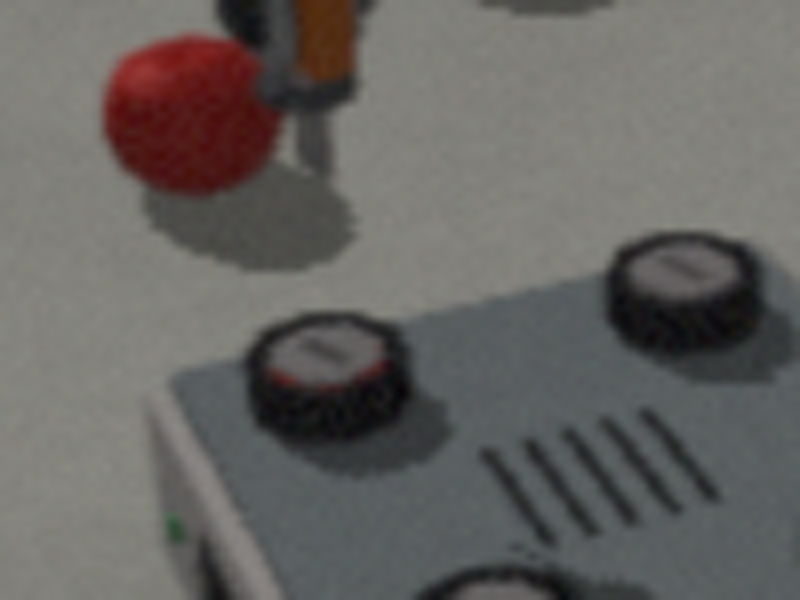

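A thin red rim still seems to show at crop ~(330,372), so I compare it with the start picture numerically and enlarged.

Run:
```python
from h import *
c=env.read_camera("side");g=c["img"].astype(float)
for _ in range(3): g+=env.read_camera("side")["img"]
g/=4; b=cv2.imread("s0.png").astype(float)
np.set_printoptions(linewidth=200)
for im in(b,g):
    print("red-green"); print((im[:,:,2]-im[:,:,1])[188:202,250:273].round().astype(int))
def sl(im,u,v,r=5.5):
    m=im.max(2)[int(v)-4:int(v)+5,int(u)-7:int(u)+8]; return m.round().astype(int)
print(sl(b,260,193));print(sl(g,260,193))
f=lambda im,u,v:cv2.resize(im[v-14:v+16,u-20:u+20].clip(0,255).astype(np.uint8),(400,300),interpolation=cv2.INTER_CUBIC)
cv2.imwrite("pics/g.png",np.vstack([np.hstack([f(b,261,196),f(g,261,196)]),np.hstack([f(b,305,186),f(g,305,186)])]))
```

```text
red-green
[[ 0  1  1 -1  1 -1  2  0  0  1  2  2  0  2  1  0  0 -2  2  1  1  0  0]
 [ 0  2  1  1  0  0  1  2  1  1  1  3  2  2  1  3 -1 -1  2  0 -1 -1 -3]
 [ 1  1  0  1  1  3  0  0  4  4  0  3  4  2  1  1  1  1 -1 -3 -3 -5 -6]
 [ 0  3 -1 -2  5  2  2  5  2  5  3  2  3  3  2  4  7 26  7 -2 -3 -4 -5]
 [ 0 -1 -1  3  5  3  3  3  1  3  5  1  2  1  2  4 12 33 11 -2 -5 -4 -5]
 [ 0 -3  4 18 19  7  1  1  1  4  3  2  4  2  3  2  9 18 11 -3 -4 -4 -3]
 [-2 -2  7 29 26  6  1  4  3  3  3  3  3  3  3  3  9 18 11  5 -1 -2 -7]
 [-1 -1  1 33 36  8  7  3  2  4  4  4  4  3  4 16 36 21  6  6 -3 -3 -5]
 [-9 -1  5 27 50 40 29 11  5  5  7 10 23 31 23 29 35 20  6  3  0 -3 -5]
 [-4 -2  0  5 24 31 31 31 25 30 44 48 42 47 32 16  7  8  0  6 -3 -2 -4]
 [-4  1  3  2  3  5 10 19 17 19 26 28 23 12  4  3  3 -2  0  4 -1  1 -3]
 [-6 -1  4  1  0  4 -3 -2  5  6  5  1  2 -7  1  2  0 -1  4 -2 -2  0 -2]
 [-4 -2 -1 -5 -4 -3  0 -4 -2  1 -4  0 -2  5  0  1  4 -2  2 -3 -1 -4 -2]
 [-5  2 -4 -3  1  2  1  0 -3 -4  4  0  5  1  2  2  2  1 -3  3 -2 -2 -1]]
red-green
[[ 2  1  1  0  1  0  1  0  2  1  1  1  0  1  0  0  0  0  1  0  1  0  0]
[... 1373 characters left out ...]
  61]
 [ 52  76  84  87  78  80  82  78  76  78  79  68  68  60  43]
 [ 41  47  61  68  70  68  69  78  78  74  65  57  43  31  27]]
[[129 127 125 113  82  64  58  57  57  58  59  62  80 110 124]
 [113  86  74  55  45  44  50  62  59  70  74  53  44  50  58]
 [ 56  42  42  53  74  93  93  96  98  97  98  94  74  52  36]
 [ 33  50  76  95  94  83  82  92  98 100 101  99  97  90  69]
 [ 52  83  97 100  92  76  69  72  81  92  99 100 101  98  81]
 [ 58  88 101 102 100  96  88  77  70  72  82  95 101  96  80]
 [ 61  91 100 101 102 102  99  96  87  81  90  97  96  84  78]
 [ 55  81  89  96 100 100  99 100 100  98  94  83  78  70  52]
 [ 37  56  79  88  86  88  83  86  85  79  69  56  48  36  26]]
```

View pics/g.png

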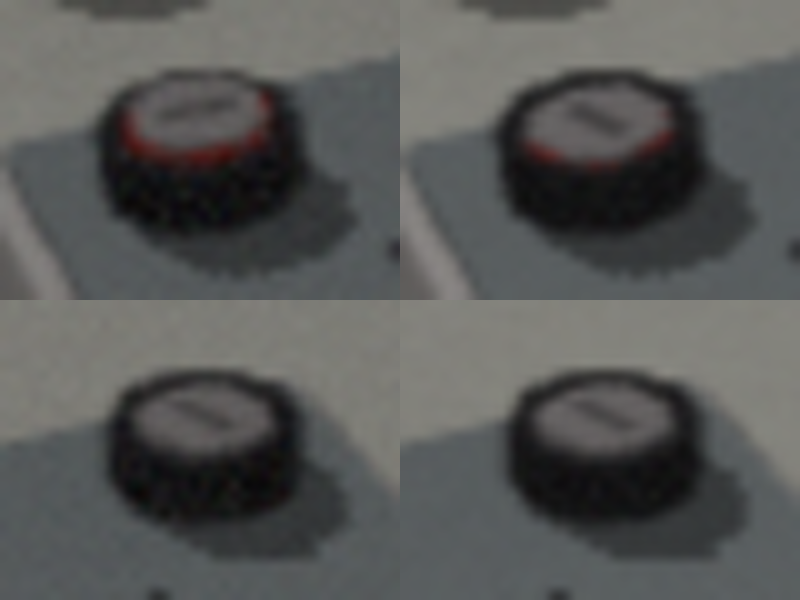

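Those four crops show the head now about 1.3 px lower, which is about 3 mm. Its slot has turned like the fastened ones, and only slivers of red are left. The force record agrees (free at 3 mm of press), so the stud is locked. Now I return the key.

Emit:
send_rows([
  {"tx":-4.6,"ty":0.06,"tz":0.03,"ax":0.0,"ay":0.0,"az":-0.7,"claw":0.0},
  {"tx":-4.6,"ty":0.06,"tz":0.03,"ax":0.0,"ay":0.0,"az":-0.7,"claw":0.0},
  {"tx":-4.6,"ty":0.06,"tz":0.03,"ax":0.0,"ay":0.0,"az":-0.7,"claw":0.0},
  {"tx":-9.19,"ty":0.12,"tz":0.06,"ax":0.0,"ay":0.0,"az":-1.5,"claw":0.0},
  {"tx":-9.19,"ty":0.12,"tz":0.06,"ax":0.0,"ay":0.0,"az":-1.5,"claw":0.0},
  {"tx":-9.19,"ty":0.12,"tz":0.06,"ax":0.0,"ay":0.0,"az":-1.5,"claw":0.0},
  {"tx":-9.19,"ty":0.12,"tz":0.06,"ax":0.0,"ay":0.0,"az":-1.5,"claw":0.0},
  {"tx":-9.19,"ty":0.12,"tz":0.06,"ax":0.0,"ay":0.0,"az":-1.5,"claw":0.0},
  {"tx":-9.19,"ty":0.12,"tz":0.06,"ax":0.0,"ay":0.0,"az":-1.5,"claw":0.0},
  {"tx":-9.19,"ty":0.12,"tz":0.06,"ax":0.0,"ay":0.0,"az":-1.5,"claw":0.0},
])

```text
t: 16.95
eef_pos: [0.5324, -0.3324, 0.1732]
eef_rot: [-0.115, -3.135, 0.0]
contact_force: [-0.4, -0.0, -1.6]
gripper_width: 0.155
```

```bash
python3 st.py .5357 -.3271 .110
```

```text
t 16.95 pos [ 0.5324 -0.3324  0.1732] yaw 175.79 tilt [ 4.1e-03 -4.0e-04 -1.0e+00] F [-0.43 -0.01 -1.55] T [ 0.031 -0.092  0.007] j [ 0.93  0.52 -0.62  1.68  0.34  1.05  1.7 ]
shift [-0.063  0.112  1.263]
```

Emit:
send_rows([
  {"tx":-0.06,"ty":0.11,"tz":0.5,"ax":0.0,"ay":-0.004,"az":-0.075,"claw":0.0},
  {"tx":-0.06,"ty":0.11,"tz":1.0,"ax":0.0,"ay":-0.004,"az":-0.075,"claw":0.0},
  {"tx":-0.06,"ty":0.11,"tz":1.4,"ax":0.0,"ay":-0.004,"az":-0.075,"claw":0.0},
  {"tx":-0.06,"ty":0.11,"tz":1.4,"ax":0.0,"ay":-0.004,"az":-0.075,"claw":0.0},
  {"tx":-0.06,"ty":0.11,"tz":1.4,"ax":0.0,"ay":-0.004,"az":-0.075,"claw":0.0},
])

```text
t: 17.45
eef_pos: [0.5353, -0.3269, 0.1025]
eef_rot: [0.003, -3.14, -0.001]
contact_force: [0.9, -0.6, -0.2]
gripper_width: 0.155
```

```bash
python3 st.py .5357 -.3271 .0493
```

```text
t 17.45 pos [ 0.5353 -0.3269  0.1025] yaw -179.9 tilt [ 1.2e-03  8.0e-04 -1.0e+00] F [ 0.94 -0.56 -0.19] T [ 0.017 -0.012  0.005] j [ 0.91  0.6  -0.6   1.75  0.41  0.93  1.71]
shift [-0.009 -0.005  1.065]
```

Emit:
send_rows([
  {"tx":-0.01,"ty":-0.004,"tz":0.3,"ax":0.0,"ay":0.0,"az":0.0,"claw":0.0},
  {"tx":-0.01,"ty":-0.004,"tz":0.5,"ax":0.0,"ay":0.0,"az":0.0,"claw":0.0},
  {"tx":-0.01,"ty":-0.004,"tz":0.6,"ax":0.0,"ay":0.0,"az":0.0,"claw":0.0},
  {"tx":-0.01,"ty":-0.004,"tz":0.7,"ax":0.0,"ay":0.0,"az":0.0,"claw":0.0},
  {"tx":-0.01,"ty":-0.004,"tz":0.7,"ax":0.0,"ay":0.0,"az":0.0,"claw":0.0},
])

```text
t: 17.95
eef_pos: [0.5354, -0.3269, 0.0668]
eef_rot: [0.003, -3.139, -0.002]
contact_force: [-0.1, 0.7, 0.0]
gripper_width: 0.153
```

Emit:
send_rows([
  {"tx":0.0,"ty":0.0,"tz":0.1,"ax":0.0,"ay":0.0,"az":0.0,"claw":0.0},
  {"tx":0.0,"ty":0.0,"tz":0.2,"ax":0.0,"ay":0.0,"az":0.0,"claw":0.0},
  {"tx":0.0,"ty":0.0,"tz":0.26,"ax":0.0,"ay":0.0,"az":0.0,"claw":0.0},
  {"tx":0.0,"ty":0.0,"tz":0.28,"ax":0.0,"ay":0.0,"az":0.0,"claw":0.0},
  {"tx":0.0,"ty":0.0,"tz":0.28,"ax":0.0,"ay":0.0,"az":0.0,"claw":0.0},
])

```text
t: 18.45
eef_pos: [0.5353, -0.3268, 0.0527]
eef_rot: [0.003, -3.139, -0.002]
contact_force: [0.1, -0.1, -0.9]
gripper_width: 0.159
```

```bash
python3 st.py .5357 -.3271 .0493
```

```text
t 18.45 pos [ 0.5353 -0.3268  0.0527] yaw -179.89 tilt [ 0.0025  0.0015 -1.    ] F [ 0.05 -0.13 -0.91] T [-0.009  0.009 -0.023] j [ 0.88  0.66 -0.57  1.77  0.46  0.84  1.67]
shift [-0.008 -0.006  0.067]
```

Free in the hole. Lower to seating.

Emit:
send_rows([
  {"tx":0.0,"ty":0.0,"tz":0.04,"ax":0.0,"ay":0.0,"az":0.0,"claw":0.0},
  {"tx":0.0,"ty":0.0,"tz":0.06,"ax":0.0,"ay":0.0,"az":0.0,"claw":0.0},
  {"tx":0.0,"ty":0.0,"tz":0.07,"ax":0.0,"ay":0.0,"az":0.0,"claw":0.0},
  {"tx":0.0,"ty":0.0,"tz":0.07,"ax":0.0,"ay":0.0,"az":0.0,"claw":0.0},
])

```text
t: 18.85
eef_pos: [0.5353, -0.3268, 0.0493]
eef_rot: [0.003, -3.139, -0.002]
contact_force: [-0.7, 0.5, 0.9]
gripper_width: 0.158
```

```bash
python3 st.py .5357 -.3271 .0493
```

```text
t 18.85 pos [ 0.5353 -0.3268  0.0493] yaw -179.89 tilt [ 0.0025  0.0014 -1.    ] F [-0.75  0.49  0.88] T [0.037 0.086 0.002] j [ 0.88  0.67 -0.57  1.78  0.46  0.84  1.67]
shift [-0.008 -0.006  0.001]
```

Emit:
send_rows([
  {"tx":0.0,"ty":0.0,"tz":0.008,"ax":0.0,"ay":0.0,"az":0.0,"claw":0.0},
  {"tx":0.0,"ty":0.0,"tz":0.0,"ax":0.0,"ay":0.0,"az":0.0,"claw":0.25},
  {"tx":0.0,"ty":0.0,"tz":0.0,"ax":0.0,"ay":0.0,"az":0.0,"claw":0.4},
  {"tx":0.0,"ty":0.0,"tz":0.0,"ax":0.0,"ay":0.0,"az":0.0,"claw":0.7},
  {"tx":0.0,"ty":0.0,"tz":0.0,"ax":0.0,"ay":0.0,"az":0.0,"claw":0.8},
  {"tx":0.0,"ty":0.0,"tz":0.0,"ax":0.0,"ay":0.0,"az":0.0,"claw":0.8},
])

```text
t: 19.45
eef_pos: [0.5353, -0.3268, 0.0493]
eef_rot: [0.003, -3.139, -0.002]
contact_force: [-0.2, -0.7, -0.7]
gripper_width: 0.8
```

Emit:
send_rows([
  {"tx":0.0,"ty":0.0,"tz":-0.3,"ax":0.0,"ay":0.0,"az":0.0,"claw":0.8},
  {"tx":0.0,"ty":0.0,"tz":-0.8,"ax":0.0,"ay":0.0,"az":0.0,"claw":0.8},
  {"tx":0.0,"ty":0.0,"tz":-1.6,"ax":0.0,"ay":0.0,"az":0.0,"claw":0.8},
  {"tx":0.0,"ty":0.0,"tz":-2.4,"ax":0.0,"ay":0.0,"az":0.0,"claw":0.8},
  {"tx":0.0,"ty":0.0,"tz":-3.0,"ax":0.0,"ay":0.0,"az":0.0,"claw":0.8},
  {"tx":0.0,"ty":0.0,"tz":-3.0,"ax":0.0,"ay":0.0,"az":0.0,"claw":0.8},
])

```text
t: 20.05
eef_pos: [0.5388, -0.3277, 0.2058]
eef_rot: [-0.003, 3.135, -0.006]
contact_force: [0.4, 0.0, -0.5]
gripper_width: 0.801
```

```bash
python3 st.py
python3 - <<'E'
from h import *
c=env.read_camera("side"); 
r=lambda im,x,y,w,h:cv2.resize(im[y:y+h,x:x+w],(400,300),interpolation=cv2.INTER_CUBIC)
b=cv2.imread("s0.png")
t=env.read_camera("top")["img"]
cv2.imwrite("pics/i.png",np.vstack([np.hstack([r(b,380,300,100,75),r(c["img"],380,300,100,75)]),np.hstack([r(c["img"],230,140,168,126),r(t,266,170,120,90)])]))
for im in (b,c["img"]):
    m=cv2.inRange(cv2.cvtColor(im,cv2.COLOR_BGR2HSV)[300:345,400:460],(6,150,80),(16,255,255)); print(cv2.boundingRect(m),cv2.minAreaRect(cv2.findNonZero(m)))
E
```

```text
t 20.05 pos [ 0.5388 -0.3277  0.2058] yaw -179.89 tilt [-0.007  -0.0039 -1.    ] F [ 0.36  0.01 -0.51] T [-0.005 -0.037 -0.004] j [ 0.95  0.5  -0.66  1.65  0.33  1.1   1.77]
(20, 9, 23, 32) ((30.54128646850586, 24.362384796142578), (17.528223037719727, 33.715484619140625), 16.699243545532227)
(21, 10, 23, 33) ((31.433963775634766, 25.981128692626953), (17.582151412963867, 34.88957977294922), 15.945395469665527)
```

View pics/i.png

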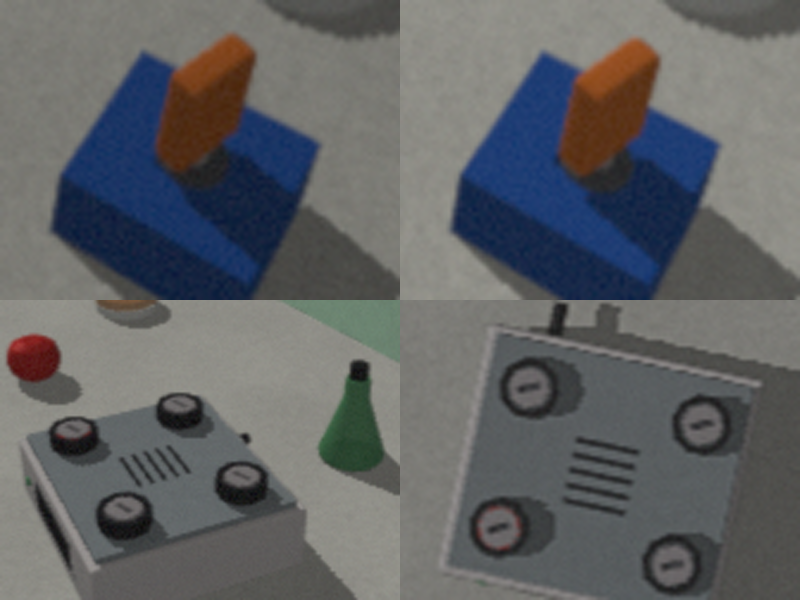

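The top row shows the key upright with its collar on the stand, as at the start. The bottom row shows the slot turned crosswise, with bystanders undisturbed. One last numeric check before handing in.

Run:
```python
from h import *
c=env.read_camera("top"); m,d,e=slot(c,295.3,237.9); a=plane(c,*(m-4*d),.085);b=plane(c,*(m+4*d),.085);q=(a-b)[:2]; print(m,e,np.degrees(np.arctan2(q[1],q[0])))
b=cv2.imread("pics/top0.png")
for im in(b,c["img"]):
    h=cv2.cvtColor(im,cv2.COLOR_BGR2HSV); x=h[185:225,185:225]; print("tomato",cv2.moments(cv2.inRange(x,(0,90,40),(5,255,255)),True)["m10"]/max(1,cv2.countNonZero(cv2.inRange(x,(0,90,40),(5,255,255)))))
print("bystander diff",abs(b.astype(int)-c["img"])[115:155,315:355].mean(),abs(b.astype(int)-c["img"])[145:185,425:440].mean())
env.sign_off()
```

```text
[294.84834123 237.92890995] [0.55705485 1.78674044] -73.54861201289424
tomato 16.328638497652584
tomato 16.288732394366196
bystander diff 2.363541666666667 2.4233333333333333
the job is handed in; nothing more can be done
```

The unfastened stud is now fastened, the key is back upright and home in its stand, and I handed the job in at about 20 s on the robot's clock.

**Pressing:** I pressed the stud gently until it bottomed, after about 9 mm of travel. I then held it at roughly 9 to 13.5 N while turning it clockwise. My target was 11 to 16 N, and the start of the turn dipped a little below that.

**Catch:** At about 1.2 rad of key turn the force fell and the stud dropped about 1.8 mm into its catch. I stopped turning there and eased up. The key came free where a stud locked at 3 mm should leave it. Side force reached about 4 N at most during pressing and turning, and the twist readings stayed within their noise of about ±0.06 N m.

**Last checks:**
- **Stud:** The head sits about 3 mm lower than at the start. Its slot has turned about 58° in the top view.
- **Key:** It is upright with its collar on the stand. It appears 1 to 2 pixels from its first position, within the play of the hole.
- **Bystanders:** The tomato, flask and petri dish are unchanged between the first and last pictures.

**Disagreements:**
- Thin slivers of red still show around the stud's head in both views, although its height, the force record and the drop all say it is locked.
- The 58° slot angle is lower than the roughly 70° the key turned. Part of that is play of the blade in the slot, up to about 9°.

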